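# Tip the tap rings to the pull end of their lidded box

### The job

The long wooden box with the brass pull on one end holds two loose brass tap rings under a loose clear lid. Pick the box up with its lid on, tip it pull end down so that both rings slide to that end, and set it flat on the bench again with the lid still in place. Then lift the lid off by its knob and lay it, knob up, on the bare bench beside the box.

Things in the scene. Friction and masses are not known exactly. Their poses are not given: they have to be found in the camera images.
- box: Plain wooden box, 150 long (x), 54 wide (y), 42 high unlidded, walls 6, floor 5, about 0.25 kg. Origin: centre of its underside, z up. Its -x end, roughly facing the robot, has a brass pull (ball 14 wide, 21 up, sticking out 19); +x end plain. Left or right of the centre line; on the other side a 100 long lidded box without pull. Grip across the 54, mid-length: the lid is narrower and not pinched.
- lid: Loose clear lid of the long box, 0.07 kg: plate 145x49x4, below it a lip 134x38x6 hanging inside the walls with 2 play: stays on in smooth tilts to 40 deg. Wooden knob mid-top, 32 (x) by 14 (y), 18 tall. Origin: centre of lip's underside; plate top 10, knob top 28 above. Seated: 36 above the box's origin. Bare bench for it: straight ahead of the robot, x 0.42-0.68 m, y within 0.08 m.
- ring_a: Brass tap ring loose in the long box, flat on its floor: outer diameter 22, hole 12, height 7, 16 g. Starts to slide at 12 to 17 degrees of slope, stays put when level. Origin: centre of its underside. At the start in the middle or plain half of the box; visible through the clear lid.
- ring_b: Second brass tap ring, the same loose in the long box, flat on its floor: outer diameter 22, hole 12, height 7, 16 g. Starts to slide at 12 to 17 degrees of slope, stays put when level. Origin: centre of its underside. At the start in the middle or plain half of the box; visible through the clear lid.
Mind the look-alikes: they are no part of the job. Leave any orange or purple look-alike of the lid alone.

How it is judged (in metres and radians):
On the way, in this order (a step that is already met when the one before it is completed fails the run):
1. the box is tipped at least 10 degrees, pull end down, with its lid on (z of lid in the frame of box between 0.031 and 0.041 m and horizontal distance between lid and box below 0.03 m and angle between box's own z axis and vertical above 0.175 rad and angle between box's own x axis and vertical below 1.43 rad), for 0.2 s.
2. the box stands flat on the bench with its lid on and both rings in the pull end (z of lid in the frame of box between 0.031 and 0.041 m and horizontal distance between lid and box below 0.03 m and x of ring_a in the frame of box between -0.075 and -0.025 m and y of ring_a in the frame of box between -0.027 and 0.027 m and z of ring_a in the frame of box between 0 and 0.03 m and x of ring_b in the frame of box between -0.075 and -0.025 m and y of ring_b in the frame of box between -0.027 and 0.027 m and z of ring_b in the frame of box between 0 and 0.03 m and height (world z) of box below 0.006 m and angle between box's own z axis and vertical below 0.08 rad and linear speed of box below 0.03 m/s), for 0.2 s.
At the end, for the whole second after the job is handed in: The box stands flat and still on the bench (within about 4.5 degrees and 6 mm), both rings lie inside it with their centres at least 25 mm from its middle towards the pull end, and the lid lies flat and still on the bench, knob up (within about 5 degrees and 6 mm) (height (world z) of each of box, lid below 0.006 m and angle between box's own z axis and vertical below 0.08 rad and linear speed of each of box, lid below 0.03 m/s and x of ring_a in the frame of box between -0.075 and -0.025 m and y of ring_a in the frame of box between -0.027 and 0.027 m and z of ring_a in the frame of box between 0 and 0.03 m and x of ring_b in the frame of box between -0.075 and -0.025 m and y of ring_b in the frame of box between -0.027 and 0.027 m and z of ring_b in the frame of box between 0 and 0.03 m and height (world z) of lid above -0.004 m and angle between lid's own z axis and vertical below 0.1 rad); the robot touches nothing.
It fails at once if the lid comes off the box while the box is tilted more than 10 degrees (angle between box's own z axis and vertical above 0.175 rad and (z of lid in the frame of box above 0.048 m or distance between lid and box above 0.06 m)).
It also fails if it takes over 64 s, if anything falls off the work surface, if the arm or the gripper's body presses on something with over 40 N, if the wrist force passes 120 N, or if a joint passes its speed limit or range.

### The arm

A 6-joint arm with a two-finger parallel gripper is mounted at the origin on the work surface. World frame = base frame: x ahead of the robot, y to its left, z up, the work surface at z = 0. Lengths are in m, angles in degrees, forces in N, time in s.
With the tool pointing down it reaches from about 0.275 to 1 m from the base axis. Payload 8.4 kg.
Tool frame: the origin (TCP) lies midway between the tips of the shut fingers; the grasp point (between the pads) lies 19 mm behind it; z points along the fingers, y is the line along which they close (so a half turn about z gives the same grasp; the last joint's range is limited). The gripper opens to 85 mm and grips with 20 to 120 N. Pads are 22 mm wide; open, the fingers measure 114 mm over their backs; the gripper's body (76 mm by 85 mm) begins 54 mm behind the grasp point. The pads swing forward as they close: fully open they stand 13 mm farther back than shut.
Start: joints at [63.805, 20.225, 93.587, -0, 66.188, -0.138], TCP at [0.275, 0.561, 0.231] pointing down, gripper open.
Joint ranges: [-150.9, 150.9], [-52.94, 120.26], [3.33, 152.33], [-74.26, 254.26], [0, 154.13], [-172.89, 172.89]. Speed limits (degrees/s): [127.2, 127.2, 159.86, 180, 180, 180].

### API

Orientations are given as a 3x3 rotation matrix whose columns are the frame's x, y, z axes.
In Python, from bench import ctrl, camera gives the robot as it stands. The module is installed in compiled form; this text tells all that it offers.
- The arm moves only by the tool send_rows, never from a script. Its argument "targets" is a list of rows, each a list of 6 numbers: the shift along the world's x, y, z in cm, then the turn, a rotation vector about the world's x, y, z in rad. A call has exactly 5 rows; each row is the pose to reach, as a shift and turn from the pose commanded when the call began; what a row does not reach only later rows make up. A row lasts 1/10 s, in which the tool goes at most 50 mm and 8.59 degrees, less where a joint would pass 70% of its speed; a pose out of reach is approached as far as the arm can. A call with a gripper value outside its range is refused whole. "grip" is the opening in per cent of the stroke, from 0 (shut) to 100 (fully open), set as the call begins (left out, the last holds). The fingers move at their own pace and stop on an object; the grip force is fixed at half the most. Time passes only in rows, so rows that repeat a pose let the fingers close, or fill a call up. It gives the time, the measured TCP pose, the force, the opening and the grip force at its end, in the units of the state.
- ctrl.observe(): the state, without advancing time (a new reading comes with each control period).
- camera(name): name is "side" or "top" or "wrist"; returns a dict with "pixels" (400x640x3 uint8, blue, green, red), "K" (3x3 intrinsics, pixels), "k1" (the pictures are not rectified: a ray, as slopes to the right and down, at radius r is drawn at 1 + k1 r^2 times it, then the intrinsics apply), "R" (3x3) and "t" (3): a world point X has camera coordinates R X + t. Camera axes: x right, y down, z forward; pixel columns grow to the right and rows downward; lengths in m; the calibration is good to about 2 mm. A picture is of the moment at which its call begins. There is no depth.
- ctrl.hand_in(): hands the job in; it is judged then, once.
The state is a dict: "t": time; "joint_pos": joint angles; "qvel": joint speeds; "joint_torque": joint torques, N m; "eef_pos": TCP position; "orientation": TCP orientation; "contact_force": force on the tool from outside, world axes, zero at the start; "ft_torque": the same for the moment, N m; "finger_gap": finger opening in m; "grip_force": force on a finger pad.
Only numpy, scipy, OpenCV 4.12 (cv2) and the standard library are available. Lean on these libraries where they do the work, as an engineer would, in place of code of your own. Each camera call takes 0.05 s, during which the arm holds its last target. There are 200 camera calls.

## Working session

There is one attempt and no reset: what is moved stays moved. The work goes in short steps, Python scripts to look and compute and a tool call to move; the robot and the scene stay as the last step left them, time stands still between calls to the robot, and variables do not carry over. Pictures are saved under pics/ and viewed, at most 10 in all, crops included, and the job is handed in when it is done.

Besides the shell and the picture viewer there is one more tool, called after "Emit:" in YAML: its name, and indented under it one key for each argument. send_rows: Moves the arm, as the interface text tells. Its arguments: {"type":"object","properties":{"targets":{"type":"array","items":{"type":"array","items":{"type":"number"}}},"grip":{"type":"number"}},"required":["targets"]}

```bash
mkdir -p pics; cat > h.py <<'E'
import numpy as np, cv2
from bench import ctrl, camera
def ray(c,u,v):
    K=np.array(c["K"]);R=np.array(c["R"]);t=np.array(c["t"])
    d=np.array([[ (u-K[0,2])/K[0,0],(v-K[1,2])/K[1,1] ]])[0]
    s=d.copy()
    for _ in range(20): s=d/(1+c["k1"]*(s@s))
    return -R.T@t, R.T@np.array([s[0],s[1],1])
def onz(c,u,v,z):
    o,d=ray(c,u,v); return o+d*(z-o[2])/d[2]
def proj(c,X):
    K=np.array(c["K"]);p=np.array(c["R"])@np.array(X)+np.array(c["t"]);s=p[:2]/p[2];s=s*(1+c["k1"]*(s@s))
    return K[0,0]*s[0]+K[0,2],K[1,1]*s[1]+K[1,2]
E
python3 - <<'E'
from h import *
import pickle
d={n:camera(n) for n in("top","side")}
pickle.dump(d,open("c0.pkl","wb"))
for n in d: cv2.imwrite(f"pics/{n}0.png",d[n]["pixels"]); print(n,-np.array(d[n]["R"]).T@d[n]["t"],d[n]["k1"])
s=ctrl.observe(); print(s["t"],s["eef_pos"],s["orientation"],s["finger_gap"])
E
```

```text
top [0.40420229 0.03627469 1.04691972] -0.06943589449757427
side [ 0.25728379 -0.64592103  0.80601389] -0.03291416331503072
0.1 [0.2743699  0.56109817 0.23063893] [[-8.98351208e-01  4.39277617e-01 -5.32187176e-04]
 [ 4.39277939e-01  8.98350542e-01 -1.09337446e-03]
 [-2.20428750e-06 -1.21601235e-03 -9.99999261e-01]] 0.0856827962816978
```

View pics/top0.png

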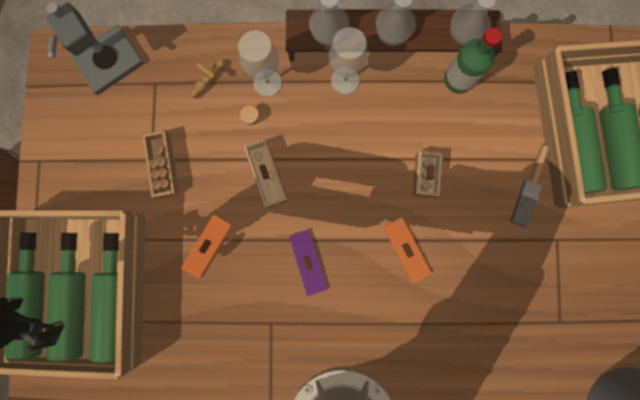

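View pics/side0.png

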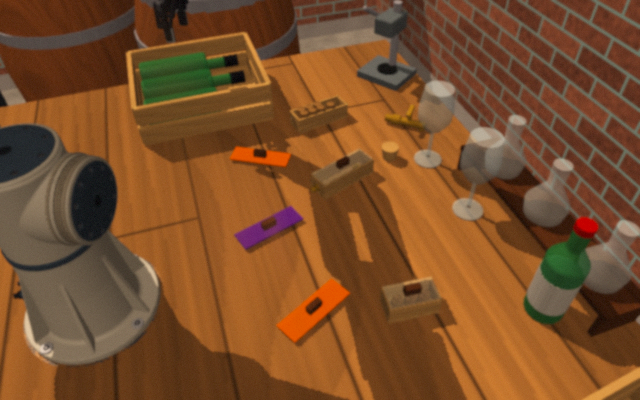

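The top view shows the long lidded box at about (265,173), with its far end at (256,145) and near end at (276,203). The look-alikes are:
- the short lidded box (428,173)
- the open cork tray (160,165)
- orange lids (206,246) and (408,250)
- a purple lid (308,262)

I choose (265,173) and check it in a close crop.

```bash
python3 - <<'E'
from h import *
import pickle
d=pickle.load(open("c0.pkl","rb"))
t=d["top"]["pixels"][125:225,225:305]; s=d["side"]["pixels"][140:210,300:390]
a=cv2.resize(t,None,fx=4.8,fy=4.8,interpolation=cv2.INTER_CUBIC)
b=cv2.resize(s,None,fx=4.4,fy=4.4,interpolation=cv2.INTER_CUBIC)
o=np.zeros((480,800,3),np.uint8);o[:,:384]=a[:480,:384];o[:308,396:792]=b[:308,:396]
cv2.imwrite("pics/crop.png",o)
c=d["top"]
# box mask: less saturated than bench
hsv=cv2.cvtColor(c["pixels"],cv2.COLOR_BGR2HSV)
for p in [(265,190),(250,150),(235,180),(300,205),(258,158),(265,171)]: print(p,hsv[p[1],p[0]])
E
```

```text
(265, 190) [ 15  99 137]
(250, 150) [ 15  99 121]
(235, 180) [ 13 137 155]
(300, 205) [ 13 141 105]
(258, 158) [ 17 112 132]
(265, 171) [ 12 153  65]
```

View pics/crop.png

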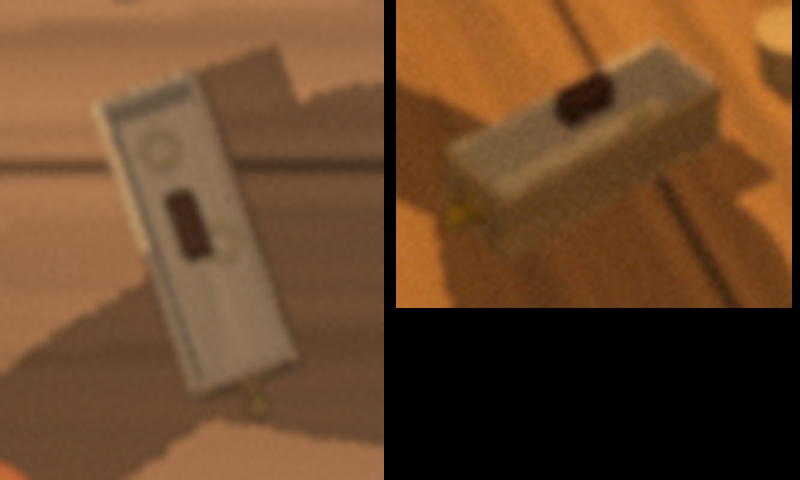

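The crop confirms the choice. The brass pull is at crop (258,402), about px (279,209). The rings show through the lid at crop (160,150) and (225,245), and the knob is at (188,225).

```bash
python3 - <<'E'
from h import *
import pickle
d=pickle.load(open("c0.pkl","rb"));c=d["top"]
f=lambda x,y,z:onz(c,225+(x+.5)/4.8-.5,125+(y+.5)/4.8-.5,z)
P=[f(x,y,.042) for x,y in[(95,105),(200,75),(298,358),(192,392)]]
m=sum(P)/4; print("corners",np.round(P,3),"mid",m.round(4))
print([np.linalg.norm(P[i]-P[(i+1)%4]).round(4) for i in range(4)])
ax=(P[0]+P[1]-P[2]-P[3]);print("box +x yaw",np.degrees(np.arctan2(ax[1],ax[0])))
print("knob",f(188,225,.064).round(4),"pull",f(258,402,.021).round(4))
S=d["side"];o,dd=ray(S,300+184/4.4,140+98/4.4);
# two-view knob
o2,d2=ray(c,225+188/4.8,125+225/4.8);A=np.array([dd,-d2]).T;k=np.linalg.lstsq(A,o2-o,rcond=None)[0];print("knob2",o+dd*k[0],o2+d2*k[1])
# free lid zone: lookalike positions
for n,p in dict(purple=(308,262),o1=(206,246),o2=(408,250),short=(428,173),clearrect=(342,187)).items(): print(n,onz(c,*p,.01).round(3))
# target tool: z down, y across box. 
s=ctrl.observe();R0=np.array(s["orientation"]);print("tool y yaw",np.degrees(np.arctan2(R0[1,1],R0[0,1])))
E
```

```text
corners [[0.628 0.223 0.042]
 [0.642 0.173 0.042]
 [0.506 0.125 0.042]
 [0.49  0.175 0.042]] mid [0.5663 0.1738 0.042 ]
[np.float64(0.0522), np.float64(0.1442), np.float64(0.0524), np.float64(0.146)]
box +x yaw 19.425253833981763
knob [0.5658 0.1745 0.064 ] pull [0.4869 0.1457 0.021 ]
knob2 [0.56824149 0.1743396  0.05531662] [0.56631749 0.17484592 0.05507289]
purple [0.364 0.077 0.01 ]
o1 [0.4   0.315 0.01 ]
o2 [ 0.391 -0.153  0.01 ]
short [ 0.571 -0.203  0.01 ]
clearrect [ 0.538 -0.001  0.01 ]
tool y yaw 63.94217996204528
```

Emit:
send_rows:
  targets:
    - [4,-4,0,0,0,0.1]
    - [7,-9,0,0,0,0.24]
    - [10,-13,0,0,0,0.38]
    - [13,-17,0,0,0,0.5]
    - [16,-21,0,0,0,0.6]
  grip: 100

```text
t: 0.6
eef_pos: [0.4261, 0.3619, 0.2311]
orientation: [[-0.989, -0.15, -0.0], [-0.15, 0.989, -0.0], [0.0, -0.0, -1.0]]
contact_force: [1.2, 0.3, 0.3]
finger_gap: 0.0853
grip_force: 0.0
```

Emit:
send_rows:
  targets:
    - [3,-4,0,0,0,0.1]
    - [6,-8,0,0,0,0.19]
    - [9,-12,-1,0,0,0.19]
    - [12,-16,-2,0,0,0.19]
    - [13.2,-17.7,-3,0,0,0.19]

```text
t: 1.1
eef_pos: [0.5594, 0.1834, 0.2009]
orientation: [[-0.945, -0.327, 0.001], [-0.327, 0.945, -0.001], [-0.0, -0.001, -1.0]]
contact_force: [0.0, 0.5, -0.6]
finger_gap: 0.085
grip_force: 0.0
```

```bash
python3 - <<'E'
from h import *
c=camera("wrist");cv2.imwrite("pics/w1.png",c["pixels"])
s=ctrl.observe();R=np.array(s["orientation"]);print(s["t"],s["eef_pos"],s["joint_pos"],"yaw",np.degrees(np.arctan2(R[1,1],R[0,1])),R[:,2])
th=np.radians(19.42);cx=np.array([np.cos(th),np.sin(th)]);cy=np.array([-cx[1],cx[0]])
for a,b in[(75,27),(75,-27),(-75,-27),(-75,27)]: print(np.round(proj(c,[*(np.array([.567,.1745])+cx*a/1e3+cy*b/1e3),.042]),0))
E
```

```text
1.15 [0.55947231 0.1817624  0.19898498] [ 17.91274046  18.90740284  99.94475608  -0.11905404  61.23856073
 -91.08253489] yaw 109.05272545713727 [-9.45488758e-04 -2.21994849e-03 -9.99997089e-01]
[335. 252.]
[283. 252.]
[277. 101.]
[337. 101.]
```

View pics/w1.png

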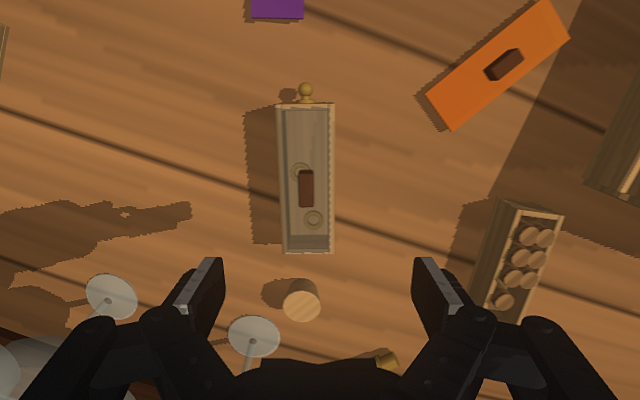

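The box's rim corners in the wrist view, about (276,103), (335,103), (334,252) and (283,253), match my projection within 1–2 px. The centre and yaw are confirmed, and the gripper straddles the box.

Emit:
send_rows:
  targets:
    - [0,0,-3,0,0,0]
    - [0,0,-6,0,0,0]
    - [0,0,-9,0,0,0]
    - [0,0,-10,0,0,0]
    - [0,0,-10,0,0,0]

```text
t: 1.65
eef_pos: [0.5562, 0.1864, 0.0999]
orientation: [[-0.944, -0.329, -0.003], [-0.329, 0.944, -0.001], [0.003, 0.0, -1.0]]
contact_force: [1.0, -0.1, 0.3]
finger_gap: 0.0855
grip_force: 0.0
```

Emit:
send_rows:
  targets:
    - [0.5,-0.5,-1,0,0,0]
    - [0.9,-1.0,-2,0,0,0]
    - [0.9,-1.0,-2,0,0,0]
    - [0.9,-1.0,-2,0,0,0]
    - [0.9,-1.0,-2,0,0,0]

```text
t: 2.15
eef_pos: [0.5667, 0.1766, 0.0817]
orientation: [[-0.944, -0.329, 0.001], [-0.329, 0.944, 0.0], [-0.001, 0.0, -1.0]]
contact_force: [0.4, -0.6, 0.3]
finger_gap: 0.085
grip_force: 0.0
```

```bash
python3 - <<'E'
from h import *
for i in range(4):
    c=camera("wrist");s=ctrl.observe();print(np.round(s["eef_pos"],4))
R=np.array(s["orientation"]);print(np.degrees(np.arctan2(R[1,1],R[0,1])),R[:,2])
E
```

```text
[0.5667 0.1767 0.0818]
[0.5667 0.1768 0.0818]
[0.5666 0.1768 0.0817]
[0.5666 0.1768 0.0816]
109.2125187938422 [ 4.47726811e-04  1.52056401e-04 -9.99999888e-01]
```

Emit:
send_rows:
  targets:
    - [0,-0.2,-2,0,0,0]
    - [0,-0.2,-4,0,0,0]
    - [0,-0.2,-6,0,0,0]
    - [0,-0.2,-7,0,0,0]
    - [0,-0.2,-7.5,0,0,0]

```text
t: 2.85
eef_pos: [0.566, 0.1746, 0.0055]
orientation: [[-0.944, -0.329, -0.001], [-0.329, 0.944, -0.0], [0.001, 0.0, -1.0]]
contact_force: [-0.3, 0.1, 0.4]
finger_gap: 0.0855
grip_force: 0.0
```

Emit:
send_rows:
  targets:
    - [0,0,0,0,0,0]
    - [0,0,0,0,0,0]
    - [0,0,0,0,0,0]
    - [0,0,0,0,0,0]
    - [0,0,0,0,0,0]
  grip: 45

```text
t: 3.35
eef_pos: [0.5672, 0.1749, 0.0074]
orientation: [[-0.944, -0.329, 0.002], [-0.329, 0.944, 0.001], [-0.002, 0.0, -1.0]]
contact_force: [-2.0, 0.7, 6.2]
finger_gap: 0.0534
grip_force: 64.0
```

Emit:
send_rows:
  targets:
    - [0,0,0,0,0,0]
    - [0,0,0,0,0,0]
    - [0,0,0,0,0,0]
    - [0,0,0,0,0,0]
    - [0,0,0,0,0,0]

```text
t: 3.85
eef_pos: [0.5672, 0.1749, 0.0074]
orientation: [[-0.944, -0.329, 0.002], [-0.329, 0.944, 0.001], [-0.002, 0.0, -1.0]]
contact_force: [-1.7, 1.6, 7.4]
finger_gap: 0.0531
grip_force: 64.0
```

Emit:
send_rows:
  targets:
    - [0,0,0.4,0,0,0]
    - [0,0,1.3,0,0,0]
    - [0,0,2.6,0,0,0]
    - [0,0,4.0,0,0,0]
    - [0,0,5.4,0,0,0]
  grip: 30

```text
t: 4.35
eef_pos: [0.5667, 0.1747, 0.0619]
orientation: [[-0.944, -0.329, 0.001], [-0.329, 0.944, 0.0], [-0.001, -0.0, -1.0]]
contact_force: [0.3, 0.2, -4.0]
finger_gap: 0.0532
grip_force: 63.5
```

Emit:
send_rows:
  targets:
    - [0,0,1.3,0,0,0]
    - [0,0,2.4,0,0,0]
    - [0,0,3.2,0,0,0]
    - [0,0,3.6,0,0,0]
    - [0,0,3.6,0,0,0]

```text
t: 4.85
eef_pos: [0.5667, 0.1747, 0.0967]
orientation: [[-0.944, -0.329, 0.001], [-0.329, 0.944, 0.0], [-0.001, -0.0, -1.0]]
contact_force: [0.3, -0.3, -3.1]
finger_gap: 0.0533
grip_force: 63.5
```

```bash
python3 - <<'E'
from h import *
c=camera("side");cv2.imwrite("pics/s2.png",cv2.resize(c["pixels"][100:220,260:420],(800,600),interpolation=cv2.INTER_CUBIC))
s=ctrl.observe();print(s["eef_pos"],s["finger_gap"],s["contact_force"],s["ft_torque"],s["joint_pos"])
E
```

```text
[0.56638394 0.17459578 0.09623458] 0.053173941214617985 [ 0.33838798 -0.12491564 -3.76046399] [0.04518078 0.03455064 0.03490433] [ 1.69875360e+01  2.64379137e+01  1.03765494e+02  2.33807651e-04
  4.97991287e+01 -9.22161934e+01]
```

View pics/s2.png

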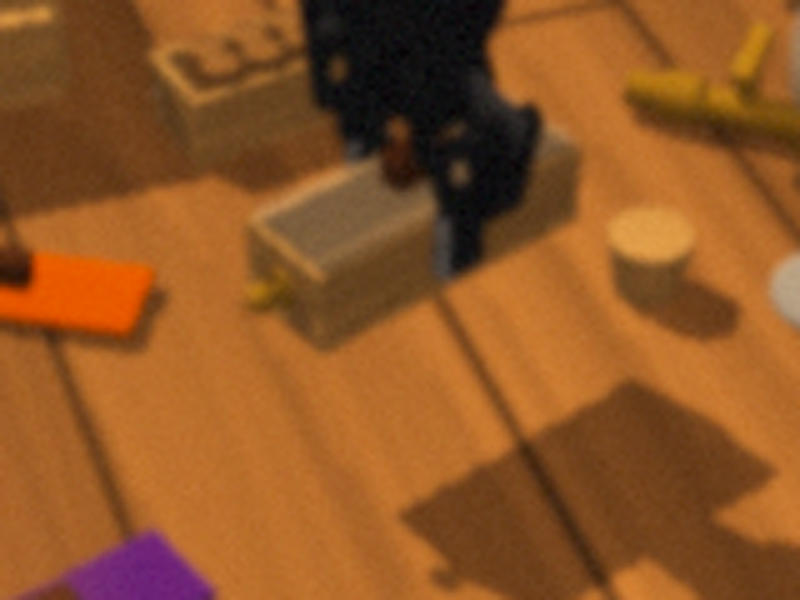

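The box hangs level with its lid on and the pull at crop (265,290), facing the robot. Next I tip it about its own width axis.

Emit:
send_rows:
  targets:
    - [0,0,0,0.007,-0.019,0]
    - [0,0,0,0.02,-0.057,0]
    - [0,0,0,0.036,-0.104,0]
    - [0,0,0,0.053,-0.151,0]
    - [0,0,0,0.069,-0.198,0]

```text
t: 5.4
eef_pos: [0.5658, 0.1744, 0.0957]
orientation: [[-0.923, -0.329, 0.198], [-0.322, 0.944, 0.069], [-0.21, 0.0, -0.978]]
contact_force: [0.2, -0.2, -3.3]
finger_gap: 0.0532
grip_force: 63.5
```

Emit:
send_rows:
  targets:
    - [0,0,0,0.017,-0.047,0]
    - [0,0,0,0.033,-0.094,0]
    - [0,0,0,0.05,-0.142,0]
    - [0,0,0,0.064,-0.184,0]
    - [0,0,0,0.073,-0.208,0]

```text
t: 5.9
eef_pos: [0.5649, 0.1741, 0.0954]
orientation: [[-0.858, -0.329, 0.394], [-0.299, 0.944, 0.137], [-0.417, 0.0, -0.909]]
contact_force: [-0.1, -0.8, -2.7]
finger_gap: 0.0533
grip_force: 63.5
```

Emit:
send_rows:
  targets:
    - [0,0,0,0.005,-0.014,0]
    - [0,0,0,0.008,-0.024,0]
    - [0,0,0,0.008,-0.024,0]
    - [0,0,0,0.008,-0.024,0]
    - [0,0,0,0.008,-0.024,0]

```text
t: 6.4
eef_pos: [0.5668, 0.1747, 0.0964]
orientation: [[-0.848, -0.329, 0.415], [-0.295, 0.944, 0.145], [-0.44, 0.0, -0.898]]
contact_force: [-0.0, 0.4, -3.8]
finger_gap: 0.0535
grip_force: 63.5
```

```bash
python3 - <<'E'
from h import *
c=camera("side");a=cv2.resize(c["pixels"][100:220,260:420],(400,300),interpolation=cv2.INTER_CUBIC)
c=camera("top");b=cv2.resize(c["pixels"][110:230,210:310],(360,432),interpolation=cv2.INTER_CUBIC)
o=np.zeros((432,770,3),np.uint8);o[:300,:400]=a;o[:,410:]=b;cv2.imwrite("pics/t3.png",o)
s=ctrl.observe();R=np.array(s["orientation"]);print(s["eef_pos"],np.degrees(np.arccos(-R[2,2])),R,s["joint_pos"])
E
```

```text
[0.5667006  0.17470683 0.096391  ] 26.100731974366013 [[-8.48040512e-01 -3.29046234e-01  4.15398441e-01]
 [-2.95416238e-01  9.44313795e-01  1.44916192e-01]
 [-4.39950606e-01  1.79356554e-04 -8.98021955e-01]] [ 16.22472869  19.11182989 123.13624709   6.50441398  11.75595526
 -99.04671521]
```

View pics/t3.png

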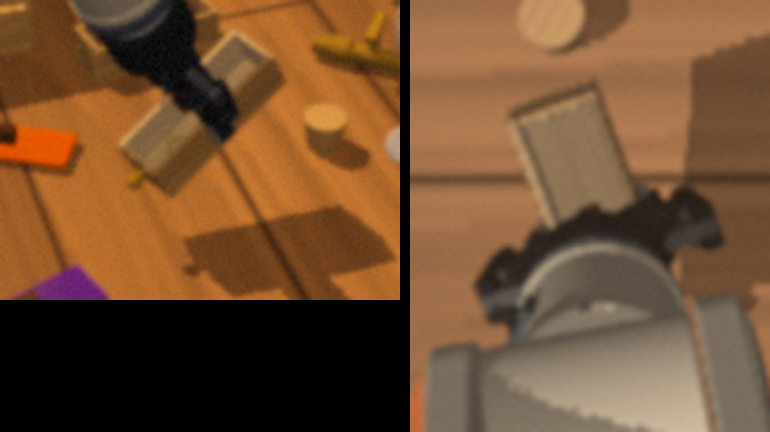

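At 26° the lid is on, and the plain half (right crop, about (570,150)) is empty, so the rings have slid to the pull end. Now I level it and lower it.

Emit:
send_rows:
  targets:
    - [0,0,0,-0.007,0.019,0]
    - [0,0,0,-0.02,0.057,0]
    - [0,0,0,-0.036,0.104,0]
    - [0,0,0,-0.053,0.151,0]
    - [0,0,0,-0.069,0.198,0]

```text
t: 7.0
eef_pos: [0.5667, 0.1747, 0.0966]
orientation: [[-0.916, -0.329, 0.228], [-0.319, 0.944, 0.08], [-0.242, -0.0, -0.97]]
contact_force: [-0.2, -0.0, -2.8]
finger_gap: 0.0532
grip_force: 63.5
```

Emit:
send_rows:
  targets:
    - [0,0,0,-0.017,0.047,0]
    - [0,0,0,-0.033,0.094,0]
    - [0,0,0,-0.05,0.142,0]
    - [0,0,0,-0.066,0.19,0]
    - [0,0,0,-0.076,0.218,0]

```text
t: 7.5
eef_pos: [0.5674, 0.1749, 0.0965]
orientation: [[-0.944, -0.329, 0.013], [-0.329, 0.944, 0.005], [-0.014, -0.0, -1.0]]
contact_force: [0.1, -0.1, -2.7]
finger_gap: 0.0532
grip_force: 63.5
```

Emit:
send_rows:
  targets:
    - [0,0,-0.3,-0.005,0.014,0]
    - [0,0,-1.2,-0.005,0.014,0]
    - [0,0,-2.4,-0.005,0.014,0]
    - [0,0,-3.6,-0.005,0.014,0]
    - [0,0,-4.5,-0.005,0.014,0]

```text
t: 8.0
eef_pos: [0.5654, 0.1743, 0.0495]
orientation: [[-0.944, -0.329, -0.002], [-0.329, 0.944, -0.0], [0.002, 0.0, -1.0]]
contact_force: [0.2, 0.7, -3.3]
finger_gap: 0.0529
grip_force: 63.5
```

Emit:
send_rows:
  targets:
    - [0,0,-1.2,0,0,0]
    - [0,0,-2.4,0,0,0]
    - [0,0,-3.4,0,0,0]
    - [0,0,-4.0,0,0,0]
    - [0,0,-4.2,0,0,0]

```text
t: 8.5
eef_pos: [0.5661, 0.1745, 0.0084]
orientation: [[-0.944, -0.329, -0.001], [-0.329, 0.944, -0.0], [0.001, 0.0, -1.0]]
contact_force: [-0.1, -0.3, -3.7]
finger_gap: 0.0532
grip_force: 63.5
```

Emit:
send_rows:
  targets:
    - [0,0,-0.1,0,0,0]
    - [0,0,-0.2,0,0,0]
    - [0,0,-0.2,0,0,0]
    - [0,0,-0.2,0,0,0]
    - [0,0,-0.2,0,0,0]

```text
t: 9.0
eef_pos: [0.5666, 0.1747, 0.0076]
orientation: [[-0.944, -0.329, 0.0], [-0.329, 0.944, 0.0], [-0.001, -0.0, -1.0]]
contact_force: [-0.1, 0.0, -2.0]
finger_gap: 0.0532
grip_force: 63.5
```

Emit:
send_rows:
  targets:
    - [0,0,-0.1,0,0,0]
    - [0,0,-0.1,0,0,0]
    - [0,0,-0.1,0,0,0]
    - [0,0,-0.1,0,0,0]
    - [0,0,-0.1,0,0,0]

```text
t: 9.5
eef_pos: [0.5667, 0.1747, 0.0074]
orientation: [[-0.944, -0.329, 0.001], [-0.329, 0.944, 0.0], [-0.001, 0.0, -1.0]]
contact_force: [-3.2, -0.7, 7.9]
finger_gap: 0.0534
grip_force: 64.8
```

Emit:
send_rows:
  targets:
    - [0,0,0,0,0,0]
    - [0,0,0,0,0,0]
    - [0,0,0,0,0,0]
    - [0,0,0,0,0,0]
    - [0,0,0,0,0,0]
  grip: 100

```text
t: 10.0
eef_pos: [0.5665, 0.1746, 0.0062]
orientation: [[-0.944, -0.329, 0.0], [-0.329, 0.944, -0.0], [-0.0, -0.0, -1.0]]
contact_force: [1.0, -1.1, 0.2]
finger_gap: 0.0854
grip_force: 0.0
```

Emit:
send_rows:
  targets:
    - [0,0,1,0,0,0]
    - [0,0,4,0,0,0]
    - [0,0,8,0,0,0]
    - [0,0,12,0,0,0]
    - [0,0,16,0,0,0]

```text
t: 10.5
eef_pos: [0.5662, 0.1746, 0.1685]
orientation: [[-0.944, -0.329, 0.0], [-0.329, 0.944, 0.0], [-0.0, 0.0, -1.0]]
contact_force: [0.4, -0.1, 0.6]
finger_gap: 0.0859
grip_force: 0.0
```

```bash
python3 - <<'E'
from h import *
c=camera("wrist");c=camera("wrist")
import pickle;pickle.dump(c,open("c4.pkl","wb"))
cv2.imwrite("pics/w4.png",cv2.resize(c["pixels"][40:280,220:400],(450,600),interpolation=cv2.INTER_CUBIC))
s=ctrl.observe();print(s["eef_pos"],s["contact_force"])
E
```

```text
[0.56978557 0.17566501 0.17283039] [-0.03114801  0.14176841  0.16028172]
```

View pics/w4.png

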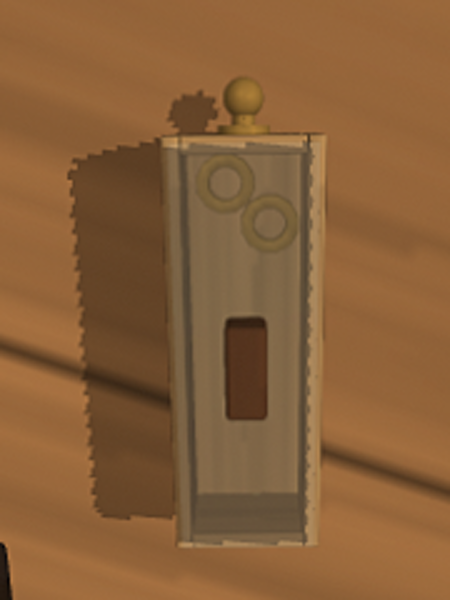

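Both rings are at the pull end, at crop (224,183) and (270,222). The lid is seated and the knob is at crop (246,370).

```bash
python3 - <<'E'
from h import *
import pickle;c=pickle.load(open("c4.pkl","rb"))
f=lambda x,y,z:onz(c,220+x/2.5,40+y/2.5,z)
k=f(246,372,.064);k2=f(246,367,.064)
P=[f(x,y,.042) for x,y in[(163,136),(326,136),(319,546),(177,546)]]
m=sum(P)/4;ax=P[2]+P[3]-P[0]-P[1];th=np.arctan2(ax[1],ax[0]);print("knob",k,k2,"box",m,np.degrees(th))
for p in[(224,183),(270,222)]:
    r=f(*p,.012)-m;print(r[0]*np.cos(th)+r[1]*np.sin(th),-r[0]*np.sin(th)+r[1]*np.cos(th))
s=ctrl.observe();print(s["eef_pos"])
E
```

```text
knob [0.5679904  0.17410859 0.064     ] [0.56638899 0.17354966 0.064     ] box [0.56920237 0.17469807 0.042     ] 19.719178995780858
-0.05766657969393619 -0.007663584043630739
-0.04338994084106867 0.00913400657156313
[0.56978557 0.17566501 0.17283039]
```

Emit:
send_rows:
  targets:
    - [0,0,-3,0,0,0]
    - [0,0,-6,0,0,0]
    - [0,0,-9,0,0,0]
    - [0,0,-11,0,0,0]
    - [0,0,-11.5,0,0,0]
  grip: 70

```text
t: 11.1
eef_pos: [0.5646, 0.1741, 0.049]
orientation: [[-0.944, -0.329, -0.004], [-0.329, 0.944, -0.001], [0.004, 0.0, -1.0]]
contact_force: [-0.1, 0.2, -1.2]
finger_gap: 0.0599
grip_force: 0.0
```

Emit:
send_rows:
  targets:
    - [0,0,0,0,0,0]
    - [0,0,0,0,0,0]
    - [0,0,0,0,0,0]
    - [0,0,0,0,0,0]
    - [0,0,0,0,0,0]
  grip: 0

```text
t: 11.6
eef_pos: [0.5674, 0.1749, 0.0528]
orientation: [[-0.944, -0.329, 0.002], [-0.329, 0.944, 0.001], [-0.002, -0.0, -1.0]]
contact_force: [-1.5, -0.1, 7.3]
finger_gap: 0.0118
grip_force: 59.5
```

Emit:
send_rows:
  targets:
    - [0,0,0,0,0,0]
    - [0,0,0,0,0,0]
    - [0,0,0,0,0,0]
    - [0,0,0,0,0,0]
    - [0,0,0,0,0,0]

```text
t: 12.1
eef_pos: [0.5675, 0.1749, 0.0528]
orientation: [[-0.944, -0.329, 0.002], [-0.329, 0.944, 0.001], [-0.002, -0.0, -1.0]]
contact_force: [-0.2, -0.6, 7.5]
finger_gap: 0.012
grip_force: 59.5
```

Emit:
send_rows:
  targets:
    - [0,0,0.4,0,0,0]
    - [0,0,1.2,0,0,0]
    - [0,0,2.4,0,0,0]
    - [0,0,4,0,0,0]
    - [0,0,6,0,0,0]

```text
t: 12.6
eef_pos: [0.5662, 0.1745, 0.1123]
orientation: [[-0.944, -0.329, -0.001], [-0.329, 0.944, -0.0], [0.001, 0.0, -1.0]]
contact_force: [-0.2, 0.4, -1.1]
finger_gap: 0.0118
grip_force: 58.7
```

Emit:
send_rows:
  targets:
    - [0,0,2,0,0,0]
    - [0,0,3.5,0,0,0]
    - [0,-1,4,0,0,0]
    - [0,-3,4,0,0,0]
    - [0,-6,4,0,0,0]

```text
t: 13.1
eef_pos: [0.5662, 0.1143, 0.1513]
orientation: [[-0.944, -0.331, 0.0], [-0.331, 0.944, 0.0], [-0.0, 0.0, -1.0]]
contact_force: [0.5, 0.2, -1.0]
finger_gap: 0.0125
grip_force: 58.7
```

Emit:
send_rows:
  targets:
    - [0,-3,0,0,0,0]
    - [0,-6,0,0,0,0]
    - [0,-9,0,0,0,0]
    - [0,-11,0,0,0,0]
    - [0,-11.5,0,0,0,0]

```text
t: 13.6
eef_pos: [0.5658, -0.0028, 0.1509]
orientation: [[-0.945, -0.327, -0.001], [-0.327, 0.945, -0.0], [0.001, -0.0, -1.0]]
contact_force: [0.3, 0.2, -0.5]
finger_gap: 0.0125
grip_force: 58.7
```

```bash
python3 - <<'E'
from h import *
c=camera("side");a=cv2.resize(c["pixels"][100:300,220:480],(780,600),interpolation=cv2.INTER_CUBIC);cv2.imwrite("pics/s5.png",a)
c=camera("wrist");s=ctrl.observe();print(s["eef_pos"],s["contact_force"],s["finger_gap"])
E
```

```text
[ 0.56609687 -0.00128953  0.15101539] [ 0.21453492  0.76011189 -0.39913692] 0.011971283869727541
```

View pics/s5.png

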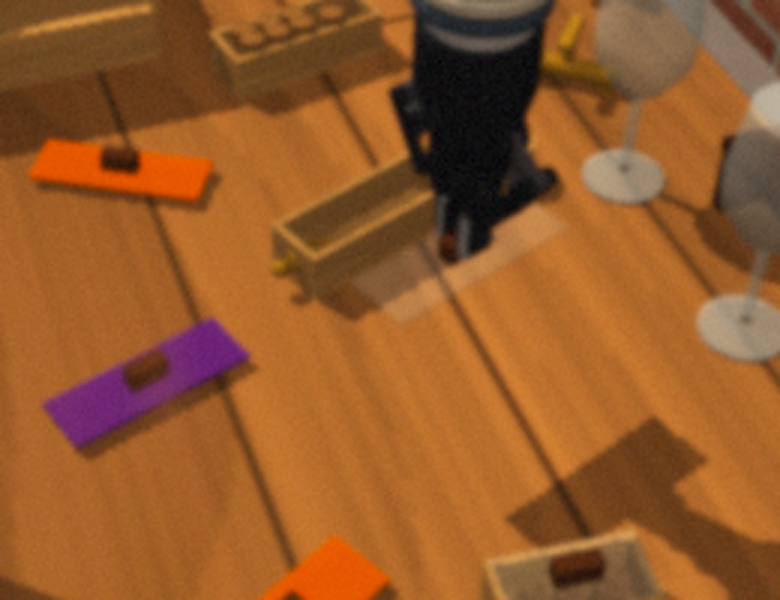

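The clear lid hangs level from the gripper, from about crop (390,305) to (550,220). The box is open and still flat on the bench at (350,220). Now I lower the lid by about 13.4 cm.

Emit:
send_rows:
  targets:
    - [0,0,-2,0,0,0]
    - [0,0,-5,0,0,0]
    - [0,0,-8,0,0,0]
    - [0,0,-10.5,0,0,0]
    - [0,0,-12,0,0,0]

```text
t: 14.2
eef_pos: [0.5653, 0.0006, 0.0293]
orientation: [[-0.944, -0.33, -0.002], [-0.33, 0.944, 0.0], [0.002, 0.001, -1.0]]
contact_force: [0.2, 0.1, -0.4]
finger_gap: 0.0123
grip_force: 58.7
```

Emit:
send_rows:
  targets:
    - [0,0,-0.5,0,0,0]
    - [0,0,-0.9,0,0,0]
    - [0,0,-1.2,0,0,0]
    - [0,0,-1.3,0,0,0]
    - [0,0,-1.3,0,0,0]

```text
t: 14.7
eef_pos: [0.5669, -0.0004, 0.0189]
orientation: [[-0.944, -0.329, 0.001], [-0.329, 0.944, -0.0], [-0.001, -0.0, -1.0]]
contact_force: [-0.7, 0.2, -0.7]
finger_gap: 0.0125
grip_force: 58.7
```

Emit:
send_rows:
  targets:
    - [0,0,-0.1,0,0,0]
    - [0,0,-0.2,0,0,0]
    - [0,0,-0.2,0,0,0]
    - [0,0,-0.2,0,0,0]
    - [0,0,-0.2,0,0,0]

```text
t: 15.2
eef_pos: [0.5668, -0.0004, 0.0168]
orientation: [[-0.944, -0.329, 0.001], [-0.329, 0.944, -0.0], [-0.001, -0.0, -1.0]]
contact_force: [-1.1, -1.0, 6.1]
finger_gap: 0.0125
grip_force: 59.4
```

Emit:
send_rows:
  targets:
    - [0,0,0,0,0,0]
    - [0,0,0,0,0,0]
    - [0,0,0,0,0,0]
    - [0,0,0,0,0,0]
    - [0,0,0,0,0,0]
  grip: 70

```text
t: 15.7
eef_pos: [0.5664, -0.0004, 0.0162]
orientation: [[-0.944, -0.329, -0.0], [-0.329, 0.944, 0.0], [0.0, 0.0, -1.0]]
contact_force: [0.4, 0.4, -0.1]
finger_gap: 0.0599
grip_force: 0.0
```

Emit:
send_rows:
  targets:
    - [0,0,1,0,0,0]
    - [0,0,4,0,0,0]
    - [0,0,8,0,0,0]
    - [0,0,12,0,0,0]
    - [0,0,15,0,0,0]

```text
t: 16.2
eef_pos: [0.5671, -0.0004, 0.1695]
orientation: [[-0.944, -0.329, 0.002], [-0.329, 0.944, -0.0], [-0.002, -0.001, -1.0]]
contact_force: [0.7, 0.9, -0.6]
finger_gap: 0.0598
grip_force: 0.0
```

Emit:
send_rows:
  targets:
    - [0,0,1,0,0,0]
    - [0,0,2,0,0,0]
    - [0,0,2,0,0,0]
    - [0,0,2,0,0,0]
    - [0,0,2,0,0,0]

```text
t: 16.7
eef_pos: [0.5656, -0.0004, 0.1849]
orientation: [[-0.944, -0.329, -0.002], [-0.329, 0.944, 0.0], [0.002, 0.001, -1.0]]
contact_force: [-0.0, 0.3, -0.2]
finger_gap: 0.06
grip_force: 0.0
```

```bash
python3 - <<'E'
from h import *
c=camera("wrist");a=c["pixels"];c=camera("side");b=cv2.resize(c["pixels"][130:250,280:440],(800,600))
o=np.zeros((600,800,3),np.uint8);o[:340]=cv2.resize(a,(800,500))[:340];o[350:600,:333]=cv2.resize(b,(333,250));cv2.imwrite("pics/end.png",o)
E
```

```text
(no output)
```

View pics/end.png

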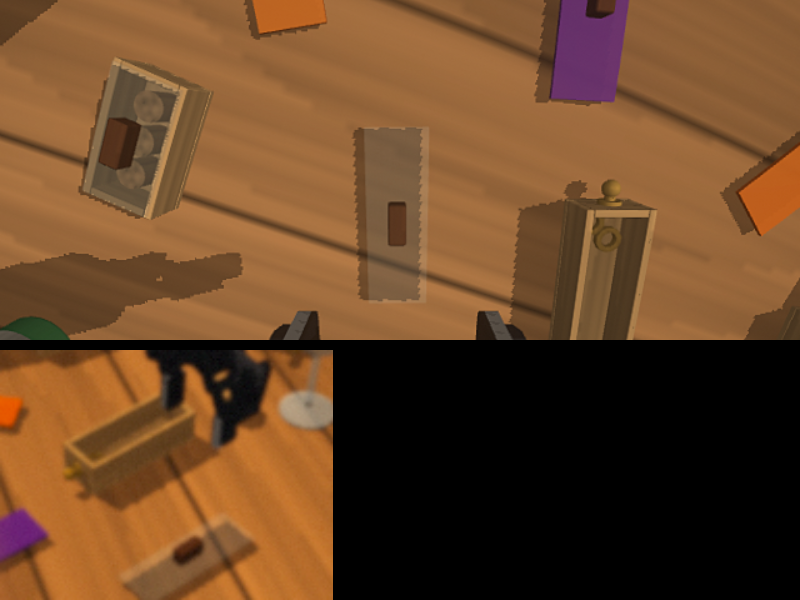

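The lid lies flat on the bench, knob up at (397,224). The box stands flat with one ring visible at (606,237) and the other partly hidden behind the end wall at (598,225). The gripper is clear of everything.

```bash
python3 -c "
from bench import ctrl;print(ctrl.hand_in())"
```

```text
the job is handed in; nothing more can be done
None
```

The job is done and handed in, though hand-in gave no verdict: the box was tipped to 26° with its lid on and set back flat with both rings at the pull end, and the lid now lies knob up on the bare bench beside it.

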